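# Press the dressing bottles shut and pack the cobbler's drawer

### The arm

A 7-joint arm with a two-finger parallel gripper is mounted at the origin on the work surface. World frame = base frame: x ahead of the robot, y to its left, z up, the work surface at z = 0. Lengths are in m, angles in rad, forces in N, time in s.
With the tool pointing down it reaches from about 0.425 to 0.925 m from the base axis. Payload 6.8 kg.
Tool frame: the origin (TCP) lies midway between the tips of the shut fingers; the grasp point (between the pads) lies 19 mm behind it (bot.hold_point_z is the distance from the TCP to the grasp point, in m); z points along the fingers, y is the line along which they close (so a half turn about z gives the same grasp; the last joint's range is limited). The gripper opens to 85 mm and grips with 20 to 120 N. Pads are 22 mm wide; open, the fingers measure 114 mm over their backs; the gripper's body (76 mm by 85 mm) begins 54 mm behind the grasp point. The pads swing forward as they close: fully open they stand 13 mm farther back than shut.
Start: joints at [-1.388, 0.477, 0.022, 1.555, -0.011, 1.109, -0.083], TCP at [0.194, 0.647, 0.231] pointing down, gripper open.
Joint ranges: [-2.96, 2.96], [-0.34, 2.1], [-1.41, 1.46], [0.24, 2.44], [-1.37, 4.51], [0.17, 1.92], [-2.96, 2.96]. Speed limits (rad/s): [2.39, 2.39, 3.14, 3.14, 3.14, 3.14, 3.14].

### API

Orientations are given as a unit quaternion [w, x, y, z].
In Python, from station import bot gives the robot as it stands. The module is installed in compiled form; this text tells all that it offers.
- The arm moves only by the tool step_arm, never from a script. Its argument "increments" is a list that holds one entry, the list of rows, each a list of 7 numbers: the opening, from -1 (shut) to 1 (fully open), then the shift along the tool's x, y, z in mm, then the turn, a rotation vector about the tool's x, y, z in degrees. In form: [[[grip, x, y, z, ax, ay, az], ...]]. A call has 1 to 10 rows; each row is the pose to reach, as a shift and turn from the pose commanded when the call began, along the tool's axes at that moment; what a row does not reach only later rows make up. A row lasts 1/12 s, in which the tool goes at most 41.7 mm and 7.16 degrees, less where a joint would pass 70% of its speed; a pose out of reach is approached as far as the arm can. A call with a gripper value outside its range is refused whole. The fingers move at their own pace and stop on an object; "force" is the grip in N (left out, the last holds). Time passes only in rows, so rows that repeat a pose let the fingers close. It gives the time, the measured TCP pose, the force, the opening and the grip force at its end, in the units of the state.
- bot.get_obs(): the state, without advancing time (a new reading comes with each control period).
- bot.read_camera(name): name is "scene" or "top" or "wrist"; returns a dict with "image" (384x512x3 uint8, red, green, blue), "camera_matrix" (3x3 intrinsics, pixels), "R" (3x3) and "t" (3): a world point X has camera coordinates R X + t. Camera axes: x right, y down, z forward; pixel columns grow to the right and rows downward; lengths in m; the calibration is good to about 2 mm. The wrist camera is an equidistant fisheye: a pixel r from the principal point sees the ray r / f radians off the axis. A picture is of the moment at which its call begins. There is no depth.
- bot.hand_in(): hands the job in; it is judged then, once.
The state is a dict: "t": time; "q": joint angles; "joint_vel": joint speeds; "joint_torque": joint torques, N m; "eef_pos": TCP position; "tool_rot": TCP orientation; "contact_force": force on the tool from outside, world axes, zero at the start; "torque": the same for the moment, N m; "gripper_width": opening from 0.0 (shut) to 1.0 (fully open); "grasp_force": force on a finger pad.
Only numpy, scipy, OpenCV 4.12 (cv2) and the standard library are available. Lean on these libraries where they do the work, as an engineer would, in place of code of your own. Each camera call takes 0.05 s, during which the arm holds its last target. There are 200 camera calls.

### The job

Pack up the cobbler's bench for the night: push the orange spout cap of every dressing bottle fully down until it is shut, stand all the bottles upright in the wide right-hand bay of the half-open drawer, and stand the whetstone on its long narrow edge in the empty middle bay. Then push the drawer gently until it is fully shut, with everything inside still standing, and leave the other things on the bench and cabinet where they are.

Things in the scene. Friction and masses are not known exactly. Their poses are not given: they have to be found in the camera images.
- black_bottle: Squat black plastic shoe-dressing bottle with a paper label, standing: round body 42 mm across and 50 mm high, then a shoulder and a 26 mm collar up to 63 mm, then the orange spout cap. About 150 g. Origin: centre of its underside; z up along the bottle. Absent (None) in some runs.
- black_cap (a joint): Orange push-pull spout cap (22 mm across, 9 mm high) of the black bottle; held by a stiff detent, it stays where it is left. 0 = pushed fully home and shut, 0.012 (m) = pulled fully up. Its top is 72 mm + this value above the bottle's foot. About 6 N straight down moves it, 10 N seats it surely; it cannot come off. Absent (None) with its bottle.
- brown_bottle: Squat brown plastic shoe-dressing bottle with a paper label, standing: round body 42 mm across and 50 mm high, then a shoulder and a 26 mm collar up to 63 mm, then the orange spout cap. About 150 g. Origin: centre of its underside; z up along the bottle. Absent (None) in some runs.
- brown_cap (a joint): Orange push-pull spout cap (22 mm across, 9 mm high) of the brown bottle; held by a stiff detent, it stays where it is left. 0 = pushed fully home and shut, 0.012 (m) = pulled fully up. Its top is 72 mm + this value above the bottle's foot. About 6 N straight down moves it, 10 N seats it surely; it cannot come off. Absent (None) with its bottle.
- neutral_bottle: Squat cream plastic shoe-dressing bottle with a paper label, standing: round body 42 mm across and 50 mm high, then a shoulder and a 26 mm collar up to 63 mm, then the orange spout cap. About 150 g. Origin: centre of its underside; z up along the bottle. Absent (None) in some runs.
- neutral_cap (a joint): Orange push-pull spout cap (22 mm across, 9 mm high) of the cream bottle; held by a stiff detent, it stays where it is left. 0 = pushed fully home and shut, 0.012 (m) = pulled fully up. Its top is 72 mm + this value above the bottle's foot. About 6 N straight down moves it, 10 N seats it surely; it cannot come off. May start shut. Absent (None) with its bottle.
- oxblood_bottle: Squat dark red plastic shoe-dressing bottle with a paper label, standing: round body 42 mm across and 50 mm high, then a shoulder and a 26 mm collar up to 63 mm, then the orange spout cap. About 150 g. Origin: centre of its underside; z up along the bottle. Absent (None) in some runs.
- oxblood_cap (a joint): Orange push-pull spout cap (22 mm across, 9 mm high) of the dark red bottle; held by a stiff detent, it stays where it is left. 0 = pushed fully home and shut, 0.012 (m) = pulled fully up. Its top is 72 mm + this value above the bottle's foot. About 6 N straight down moves it, 10 N seats it surely; it cannot come off. Absent (None) with its bottle.
- whetstone: Grey two-grit whetstone, 66 x 46 x 18 mm, 130 g, lying flat on the bench at the start. Origin: centre of its underside as it lies flat; x along its 66 mm length, y along its 46 mm width, z through its 18 mm thickness. Standing on a long narrow edge, its y axis is vertical.
- whetstone_mid (a point): The middle of the whetstone (9 mm along its z from its origin), same axes.
- cabinet: Low sky-blue plywood cabinet, fixed, 320 mm deep, 370 mm wide, 114 mm high; it may stand a little turned. Origin: at the foot of the middle of its front face; x to its back, y to its left, z up. The drawer opening ends 78 mm above the drawer's inner floor, so a bottle whose cap is still up does not go in.
- drawer (a joint): The cabinet's drawer, in m: 0 = fully shut, up to 0.20 = pulled out towards the robot (along the cabinet's -x). Starts about half open (0.135 to 0.16). Slides with about 3 N and stays where it is left. Blue front panel 14 mm thick, reaching 106 mm above the bench; side and back walls 46 mm above the inner floor. Two dividers 24 mm high, running front to back, part it into three bays.
- drawer_pull (a point): Middle of the bar handle on the drawer front: a level steel bar 100 mm long (along y) and 11 mm thick on two posts, its centre line 35 mm out from the blue front and 80 mm above the bench. Moves with the drawer; axes as the cabinet's. The drawer can be pushed shut on the bar or on the front.
- bottle_bay (a point): On the inner floor (24 mm above the bench) of the wide bay on the robot's right: midway across its 170 mm width, 75 mm behind the inside of the drawer front. Moves with the drawer; axes as the cabinet's (x to the back). The bay runs on 210 mm behind this point, but what lies behind the cabinet's front face is under its top.
- stone_bay (a point): The same point of the empty middle bay: on its floor, midway across its 86 mm width, 75 mm behind the inside of the drawer front; moves with the drawer, same axes. (The narrow bay left of it holds rubber sole squares, a white buckle and a rasp, which stay there.)
- tack_jar: Bystander: green glass jar of brass tacks with a brass lid, 70 mm across, 84 mm high, on top of the cabinet. Origin: centre of its underside.
- polish_tin: Bystander: round red-lidded polish tin, 74 mm across, 22 mm high, on the bench among the bottles. Origin: centre of its underside.
- shoe_brush: Bystander: shoe brush, 150 x 50 x 42 mm, bristles down, long axis x. Origin: centre of its underside.
- hammer: Bystander: hammer, 240 mm long, lying along its own x; origin near the middle of its length.
- sole_stack: Bystander: stack of black rubber sole squares, 56 x 52 x 32 mm. Origin: centre of its underside.
Things that resemble listed ones, but are neither listed nor needed, are in the scene too. Several things look just like the whetstone: the one meant starts farthest to the robot's right.

How it is judged:
By the outcome, as a careful person would: the job done as asked, in the order asked, and still so for the second after the job is handed in, with the robot touching nothing.
Of black_bottle, brown_bottle, neutral_bottle, oxblood_bottle only 2 to 3 are there at a start; the rules pass over those that are not, and their reading is None.
At some moment in a run one of black_bottle, brown_bottle, neutral_bottle, oxblood_bottle may be knocked a few centimetres aside while the robot is not near it.
It also fails if it takes over 210 s, if anything falls off the work surface, if the arm or the gripper's body presses on something with over 40 N, if the wrist force passes 120 N, or if a joint passes its speed limit or range.

## Working session

There is one attempt and no reset: what is moved stays moved. The work goes in short steps, Python scripts to look and compute and a tool call to move; the robot and the scene stay as the last step left them, time stands still between calls to the robot, and variables do not carry over. Pictures are saved under pics/ and viewed, at most 18 in all, crops included, and the job is handed in when it is done.

Besides the shell and the picture viewer there is one more tool, called as name([rows], argument=value, ...), one row to a line, values as JSON. step_arm: Moves the arm, as the interface text tells. Its arguments: {"type":"object","properties":{"increments":{"type":"array"},"force":{"type":"number"}},"required":["increments"]}

```bash
mkdir -p pics; cat > h.py <<'E'
import numpy as np, cv2
from station import bot
def snap(n,f):
    c=bot.read_camera(n); cv2.imwrite('pics/'+f,c['image'][:,:,::-1]); np.savez('pics/'+f+'.npz',K=c['camera_matrix'],R=c['R'],t=c['t']); return c
def ray(f,u,v,fish=False):
    d=np.load('pics/'+f+'.npz');K,R,t=d['K'],d['R'],d['t']
    a=np.array([(u-K[0,2])/K[0,0],(v-K[1,2])/K[1,1]])
    if fish:
        r=np.linalg.norm(a); a=a/max(r,1e-9); r_=np.array([a[0]*np.sin(r),a[1]*np.sin(r),np.cos(r)])
    else: r_=np.array([*a,1.])
    return -R.T@t, R.T@r_
def px(f,u,v,z,fish=False):
    o,r=ray(f,u,v,fish); return (o+r*(z-o[2])/r[2]).round(4)
def proj(f,X,fish=False):
    d=np.load('pics/'+f+'.npz');K,R,t=d['K'],d['R'],d['t']
    c=R@np.array(X)+t
    if fish:
        n=np.hypot(c[0],c[1]);th=np.arctan2(n,c[2]);a=c[:2]/max(n,1e-9)*th
    else: a=c[:2]/c[2]
    return (K[:2,:2]@a+K[:2,2]).round(1)
E
python3 - <<'E'
from h import *
a=snap('top','top1.png');b=snap('scene','scene1.png')
print(-a['R'].T@a['t'],-b['R'].T@b['t'],a['camera_matrix'][0,0]); print(a['R'])
o=bot.get_obs();print(o['t'],o['eef_pos'],o['tool_rot'],bot.hold_point_z)
E
```

```text
[ 0.50324976 -0.11468005  1.2254205 ] [0.97373652 0.58349007 0.67086272] 448.6094592673177
[[-0.02743736 -0.99958031  0.00929513]
 [-0.99904007  0.02710251 -0.03441488]
 [ 0.03414851 -0.01023046 -0.99936441]]
0.1 [0.19338291 0.64613612 0.2304174 ] [-5.99029615e-05  1.44852581e-01  9.89452893e-01 -8.36235300e-04] 0.0187
```

View pics/top1.png

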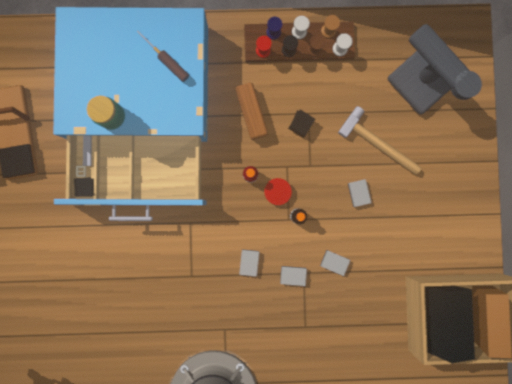

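View pics/scene1.png

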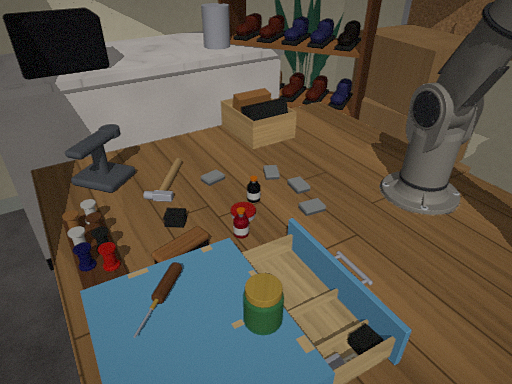

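The top view shows two bottles: oxblood, cap at (250,173), and black, cap at (300,216). The polish tin is at (278,192). Things that could be taken for the whetstone: grey slabs at (360,193), (336,263), (294,276) and (250,263). The one farthest right is (360,193). The dark block at (302,124) is the sole stack, and the coloured pots at the top are lookalikes of the bottles.

```bash
python3 - <<'E'
from h import *
im=cv2.imread('pics/top1.png')
a=cv2.resize(im[150:290,235:385],None,fx=4,fy=4,interpolation=cv2.INTER_CUBIC)
cv2.imwrite('pics/crop1.png',a)
b=cv2.resize(im[120:225,50:215],None,fx=4.8,fy=4.8,interpolation=cv2.INTER_CUBIC)
cv2.imwrite('pics/crop2.png',b)
hsv=cv2.cvtColor(im,cv2.COLOR_BGR2HSV)
m=cv2.inRange(hsv,(5,200,180),(16,255,255));n,_,s,c=cv2.connectedComponentsWithStats(m)
for i in range(1,n):
    if s[i,4]>15: print('orange',s[i],c[i],px('top1.png',*c[i],0.078))
m=cv2.inRange(hsv,(0,0,90),(179,45,200));m[:130]=0;m[340:]=0;n,l,s,c=cv2.connectedComponentsWithStats(m)
for i in range(1,n):
    if s[i,4]>150:
        ys,xs=np.nonzero(l==i); r=cv2.minAreaRect(np.c_[xs,ys].astype(np.float32)); print('grey',s[i,4],r,px('top1.png',*r[0],0.018),[px('top1.png',*p,0.018)[:2] for p in cv2.boxPoints(r)])
E
```

```text
orange [246 169   9   8  56] [249.89285714 172.41071429] [ 0.589  -0.1152  0.078 ]
orange [297 213   8   8  49] [300.32653061 216.42857143] [ 0.4729 -0.241   0.078 ]
grey 393 ((109.43640899658203, 135.353759765625), (38.87579345703125, 91.18865966796875), 66.50143432617188) [0.7037 0.2607 0.018 ] [array([0.7062, 0.3938]), array([0.7992, 0.1672]), array([0.7012, 0.1273]), array([0.6089, 0.3535])]
grey 1568 ((504.0, 202.5), (145.0, 14.0), 90.0) [ 0.4936 -0.8     0.018 ] [array([ 0.6911, -0.79  ]), array([ 0.6901, -0.8283]), array([ 0.2983, -0.8098]), array([ 0.2994, -0.772 ])]
grey 431 ((359.441162109375, 192.76470947265625), (24.01102638244629, 17.947635650634766), 75.96376037597656) [ 0.5306 -0.4092  0.018 ] [array([ 0.557 , -0.3787]), array([ 0.5675, -0.4262]), array([ 0.5042, -0.4397]), array([ 0.4938, -0.3922])]
grey 386 ((151.0, 212.5), (14.999998092651367, 101.99998474121094), 90.0) [0.4929 0.1529 0.018 ] [array([0.5167, 0.289 ]), array([0.5092, 0.0158]), array([0.469 , 0.0168]), array([0.4766, 0.2896])]
grey 428 ((249.02870178222656, 262.6844482421875), (17.20178985595703, 25.078399658203125), 5.19442892074585) [ 0.3514 -0.1063  0.018 ] [array([ 0.321 , -0.0795]), array([ 0.3874, -0.0874]), array([ 0.3819, -0.1332]), array([ 0.3155, -0.1252])]
grey 427 ((334.8611755371094, 262.7047119140625), (25.417736053466797, 17.0260009765625), 22.833650588989258) [ 0.3448 -0.3365  0.018 ] [array([ 0.3382, -0.2959]), array([ 0.3795, -0.315 ]), array([ 0.3514, -0.3771]), array([ 0.3101, -0.3579])]
grey 442 ((293.18963623046875, 275.7241516113281), (25.079736709594727, 17.688690185546875), 4.763641834259033) [ 0.3133 -0.2236  0.018 ] [array([ 0.2937, -0.1875]), array([ 0.3405, -0.1928]), array([ 0.333 , -0.2597]), array([ 0.2862, -0.2543])]
```

View pics/crop1.png

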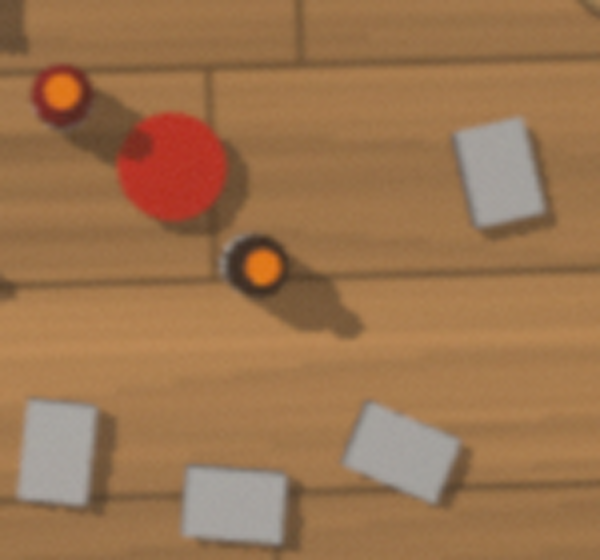

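View pics/crop2.png

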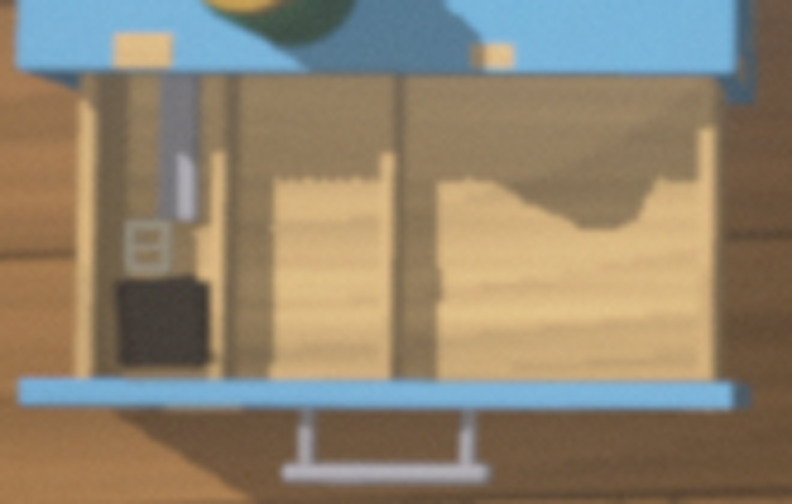

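```bash
cat >> h.py <<'E'
from scipy.spatial.transform import Rotation as Ro
def cur():
    o=bot.get_obs(); q=o['tool_rot']; return np.array(o['eef_pos']),Ro.from_quat([q[1],q[2],q[3],q[0]]),o
def toolR(yaw,tilt=0):
    """closing axis (tool y) at world yaw deg, tool down; tilt deg = rotation about tool y axis afterwards (world axis of closing)"""
    a=np.radians(yaw); y=np.array([np.cos(a),np.sin(a),0]); z=np.array([0,0,-1.]); x=np.cross(y,z)
    return Ro.from_rotvec(y*np.radians(tilt))*Ro.from_matrix(np.c_[x,y,z])
def inc(pos,R,frm=None):
    p,r,_=cur() if frm is None else (*frm,0)
    return np.r_[r.inv().apply(np.array(pos)-p)*1000,(r.inv()*R).as_rotvec(degrees=True)].round(1).tolist()
E
python3 - <<'E'
from h import *
def c(u,v,z): return px('top1.png',50+(u+.5)/4.8-.5,120+(v+.5)/4.8-.5,z)
fl,fr=c(17,68,.114),c(737,72,.114); print('cab front',fl,fr,np.linalg.norm(fl-fr),np.degrees(np.arctan2(*(fr-fl)[:2]))) 
il,ir=c(18,380,.106),c(735,380,.106); print('panel in',il,ir,np.linalg.norm(il-ir))
ol,or_=c(18,407,.106),c(735,407,.106); print('panel out',ol,or_)
for n,u,v,z in [('lwall in',95,300,.07),('div1 l',210,300,.048),('div1 r',225,300,.048),('div2 l',383,250,.048),('div2 r',398,250,.048),('rwall in',700,250,.07),('hand',285,470,.08),('hand',488,475,.08)]: print(n,c(u,v,z))
p,r,o=cur();print(r.as_matrix().round(3))
f1=np.array([.45,.3,.28]);print(inc(f1,toolR(60)))
E
```

```text
cab front [0.6953 0.3699 0.114 ] [ 0.6836 -0.0015  0.114 ] 0.3715842434764962 -178.19564082831965
panel in [0.5344 0.3748 0.106 ] [0.5243 0.0041 0.106 ] 0.370837565518921
panel out [0.5204 0.375  0.106 ] [0.5102 0.0045 0.106 ]
lwall in [0.5771 0.349  0.07  ]
div1 l [0.5768 0.2953 0.048 ]
div1 r [0.5766 0.2872 0.048 ]
div2 l [0.6016 0.2007 0.048 ]
div2 r [0.6014 0.1926 0.048 ]
rwall in [0.5952 0.0251 0.07  ]
hand [0.4836 0.246  0.08  ]
hand [0.478  0.1388 0.08  ]
[[-0.958  0.287 -0.   ]
 [ 0.287  0.958 -0.002]
 [-0.    -0.002 -1.   ]]
[-345.1, -258.1, -49.1, -0.1, 0.0, 13.3]
```

step_arm([
  [[1, -345, -258, -50, 0, 0, 13], [1, -345, -258, -50, 0, 0, 13], [1, -345, -258, -50, 0, 0, 13], [1, -345, -258, -50, 0, 0, 13], [1, -345, -258, -50, 0, 0, 13], [1, -345, -258, -50, 0, 0, 13], [1, -345, -258, -50, 0, 0, 13], [1, -345, -258, -50, 0, 0, 13], [1, -345, -258, -50, 0, 0, 13], [1, -345, -258, -50, 0, 0, 13]],
], force=40)

```text
t: 0.93
eef_pos: [0.4407, 0.3122, 0.2794]
tool_rot: [-0.0, 0.256, 0.967, -0.0]
contact_force: [-0.8, 1.0, -0.3]
gripper_width: 0.999
grasp_force: 0.0
```

```bash
python3 - <<'E'
from h import *
p,r,o=cur();print(p,o['q'])
f1=np.array([.5,-.1,.28]);R1=toolR(20);print(inc(f1,R1))
print(inc([.53,-.36,.15],toolR(12,-45),(f1,R1)))
E
```

```text
[0.44065165 0.31215419 0.27941722] [-0.9294162   0.20835337  0.23220296  1.83422854 -0.05345732  1.10530188
  0.37507134]
[-255.5, -328.8, -0.6, -0.0, -0.0, 40.3]
[-254.6, -60.7, 130.0, 3.1, -44.9, 7.6]
```

step_arm([
  [[1, -255, -329, 0, 0, 0, 40], [1, -255, -329, 0, 0, 0, 40], [1, -255, -329, 0, 0, 0, 40], [1, -255, -329, 0, 0, 0, 40], [1, -255, -329, 0, 0, 0, 40], [1, -255, -329, 0, 0, 0, 40], [1, -255, -329, 0, 0, 0, 40], [1, -255, -329, 0, 0, 0, 40], [1, -255, -329, 0, 0, 0, 40], [1, -255, -329, 0, 0, 0, 40]],
])

```text
t: 1.77
eef_pos: [0.4983, -0.0999, 0.2793]
tool_rot: [-0.0, 0.571, 0.821, 0.0]
contact_force: [1.7, 0.7, -0.1]
gripper_width: 1.005
grasp_force: 0.0
```

step_arm([
  [[1, -255, -60, 130, 3, -45, 8], [1, -255, -60, 130, 3, -45, 8], [1, -255, -60, 130, 3, -45, 8], [1, -255, -60, 130, 3, -45, 8], [1, -255, -60, 130, 3, -45, 8], [1, -255, -60, 130, 3, -45, 8], [1, -255, -60, 130, 3, -45, 8], [1, -255, -60, 130, 3, -45, 8], [1, -255, -60, 130, 3, -45, 8], [1, -255, -60, 130, 3, -45, 8]],
])

```text
t: 2.6
eef_pos: [0.531, -0.3581, 0.1497]
tool_rot: [0.299, 0.582, 0.717, -0.239]
contact_force: [-0.2, 1.3, 0.6]
gripper_width: 0.997
grasp_force: 0.0
```

```bash
python3 - <<'E'
from h import *
p,r,o=cur();print(p,o['q']);print(r.as_matrix().round(3), r.inv().apply(Ro.identity().apply([0,0,1])))
print((toolR(12,-45).inv()*r).as_rotvec(degrees=True), inc([.532,-.417,.06],toolR(12,-45)))
snap('wrist','w1.png');snap('top','top2.png')
im=cv2.imread('pics/top2.png')
cv2.imwrite('pics/both2.png',np.vstack([np.hstack([cv2.imread('pics/w1.png')[::1],])]))
E
```

```text
[ 0.5309876  -0.35808831  0.14970014] [-0.58564434  0.69323252  0.98165121  2.15306822  0.63224405  0.26632823
 -0.21203637]
[[-0.143  0.978  0.15 ]
 [ 0.692  0.207 -0.692]
 [-0.708  0.005 -0.706]] [-0.70770217  0.00477463 -0.70649476]
[-0.16516332 -0.04901277  0.22169518] [22.6, -11.6, 104.3, 0.2, 0.0, -0.2]
```

View pics/w1.png

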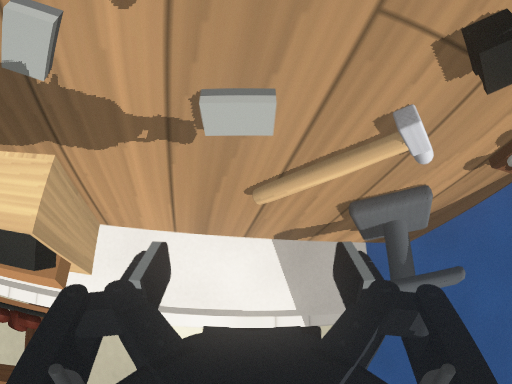

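The wrist view shows the chosen stone at (238,112), clear of the hammer, whose handle end is at (258,195).

```bash
python3 - <<'E'
from h import *
d=np.load('pics/w1.png.npz');print('cam',-d['R'].T@d['t'])
a=np.radians(12.1);ex=np.array([np.cos(a),np.sin(a),0]);ey=np.array([-ex[1],ex[0],0]);c=np.array([.5306,-.4092,0])
for z in (0,.018):
  for sx,sy in((-1,1),(1,1),(1,-1),(-1,-1)): print(z,sx,sy,proj('w1.png',c+ex*.033*sx+ey*.023*sy+[0,0,z],True))
for u,v in((200,97),(276,95),(275,134),(206,136)): print(px('w1.png',u,v,.018,True))
E
```

```text
cam [ 0.49854203 -0.20653296  0.19395463]
0 -1 1 [200.9  88.5]
0 1 1 [275.6  87.2]
0 1 -1 [272.9 120.6]
0 -1 -1 [207.1 121.4]
0.018 -1 1 [198.8 102.9]
0.018 1 1 [276.8 101.7]
0.018 1 -1 [273.7 134.7]
0.018 -1 -1 [205.6 135.5]
[ 0.494  -0.3863  0.018 ]
[ 0.5552 -0.3722  0.018 ]
[ 0.5686 -0.4234  0.018 ]
[ 0.5036 -0.4394  0.018 ]
```

```bash
python3 - <<'E'
from h import *
print(inc([.5333,-.4220,.03],toolR(12.1,-45)),inc([.5333,-.4220,.006],toolR(12.1,-45)))
E
```

```text
[40.4, -13.7, 130.4, 0.4, -0.1, -0.5] [57.4, -13.9, 147.4, 0.4, -0.1, -0.5]
```

step_arm([
  [[1, 40, -14, 130, 0.3, 0, -0.5], [1, 40, -14, 130, 0.3, 0, -0.5], [1, 40, -14, 130, 0.3, 0, -0.5], [1, 40, -14, 130, 0.3, 0, -0.5], [1, 49, -14, 139, 0.3, 0, -0.5], [1, 53, -14, 143, 0.3, 0, -0.5], [1, 57, -14, 147, 0.3, 0, -0.5], [1, 57, -14, 147, 0.3, 0, -0.5], [1, 57, -14, 147, 0.3, 0, -0.5]],
])

```text
t: 3.45
eef_pos: [0.5331, -0.4225, 0.0063]
tool_rot: [0.298, 0.581, 0.719, -0.24]
contact_force: [-0.4, 1.0, 0.4]
gripper_width: 0.998
grasp_force: 0.0
```

```bash
python3 - <<'E'
from h import *
print(inc([.5333,-.4220,.006],toolR(12.1,-45)),cur()[2]['q'],cur()[2]['contact_force'])
snap('wrist','w2.png')
E
```

```text
[0.5, 0.3, -0.1, 0.1, -0.0, 0.0] [-0.23341018  0.89795815  0.654743    2.10377221  1.78150831  0.23612415
 -1.40589   ] [-0.41546853  1.00933972  0.39294229]
```

View pics/w2.png

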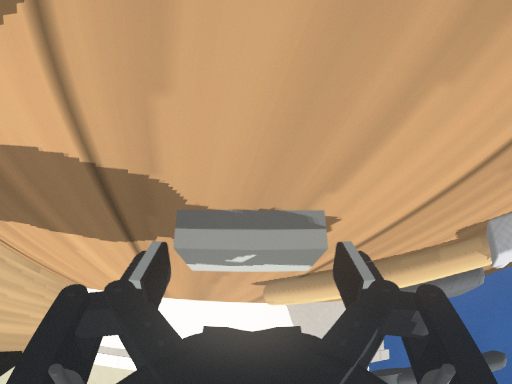

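The stone at (250,240) sits between the pads at (165,255) and (345,255). Closing now.

step_arm([
  [[-1, 0, 0, 0, 0, 0, 0], [-1, 0, 0, 0, 0, 0, 0], [-1, 0, 0, 0, 0, 0, 0], [-1, 0, 0, 0, 0, 0, 0], [-1, 0, 0, 0, 0, 0, 0], [-1, 0, 0, 0, 0, 0, 0], [-1, 0, 0, 0, 0, 0, 0], [-1, 0, 0, 0, 0, 0, 0]],
], force=60)

```text
t: 4.17
eef_pos: [0.5332, -0.423, 0.0079]
tool_rot: [0.299, 0.58, 0.718, -0.242]
contact_force: [-0.4, 4.8, 9.2]
gripper_width: 0.751
grasp_force: 64.1
```

step_arm([
  [[-1, -21, 0, -21, 0, 0, 0], [-1, -42, 0, -42, 0, 0, 0], [-1, -80, 0, -80, 0, 0, 0], [-1, -120, 0, -120, 0, 0, 0], [-1, -140, 0, -140, 0, 0, 0], [-1, -140, 0, -140, 0, 0, 0]],
])

```text
t: 4.67
eef_pos: [0.5318, -0.4217, 0.1983]
tool_rot: [0.296, 0.58, 0.72, -0.242]
contact_force: [1.7, -0.3, -0.9]
gripper_width: 0.757
grasp_force: 68.2
```

```bash
python3 - <<'E'
from h import *
p,r,o=cur();print(p,o['q'])
f=np.array([.5,-.1,.28]);R=toolR(10,0);print(inc(f,R))
print(inc([.56,.10,.20],toolR(-1.7,45),(f,R)))
snap('wrist','w3.png')
E
```

```text
[ 0.53176001 -0.42165564  0.19832641] [-0.2177247   0.45868642  0.61193795  2.06345119  1.01205352  0.49359544
 -0.35983514]
[169.5, 36.5, -284.8, 0.6, 44.9, 2.2]
[186.5, 93.8, 80.0, -4.6, 44.8, 11.1]
```

View pics/w3.png

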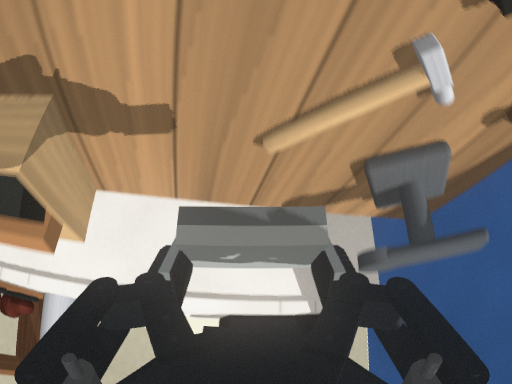

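The stone is held firmly, spanning (180-328, 207-265), and has not rotated in the pads.

step_arm([
  [[-1, 170, 36, -285, 0.6, 45, 2], [-1, 170, 36, -285, 0.6, 45, 2], [-1, 170, 36, -285, 0.6, 45, 2], [-1, 170, 36, -285, 0.6, 45, 2], [-1, 170, 36, -285, 0.6, 45, 2], [-1, 170, 36, -285, 0.6, 45, 2], [-1, 170, 36, -285, 0.6, 45, 2], [-1, 170, 36, -285, 0.6, 45, 2], [-1, 170, 36, -285, 0.6, 45, 2], [-1, 170, 36, -285, 0.6, 45, 2]],
])

```text
t: 5.55
eef_pos: [0.5006, -0.0957, 0.2784]
tool_rot: [0.0, 0.64, 0.769, 0.001]
contact_force: [0.3, -0.7, -1.6]
gripper_width: 0.752
grasp_force: 68.2
```

step_arm([
  [[-1, 187, 94, 80, -4.6, 45, 11], [-1, 187, 94, 80, -4.6, 45, 11], [-1, 187, 94, 80, -4.6, 45, 11], [-1, 187, 94, 80, -4.6, 45, 11], [-1, 187, 94, 80, -4.6, 45, 11], [-1, 187, 94, 80, -4.6, 45, 11], [-1, 187, 94, 80, -4.6, 45, 11], [-1, 187, 94, 80, -4.6, 45, 11], [-1, 187, 94, 80, -4.6, 45, 11], [-1, 187, 94, 80, -4.6, 45, 11]],
])

```text
t: 6.38
eef_pos: [0.5603, 0.0995, 0.1972]
tool_rot: [-0.266, 0.662, 0.645, 0.274]
contact_force: [1.0, -0.2, -2.3]
gripper_width: 0.751
grasp_force: 68.2
```

```bash
cat >> h.py <<'E'
def qR(q): return Ro.from_quat([q[1],q[2],q[3],q[0]])
E
python3 - <<'E'
from h import *
Rg=qR([0.299,.58,.718,-.242]); off=Rg.inv().apply(np.array([.5306,-.4092,.009])-[.5332,-.423,.0079]); off[1]=0; print('stone in tool',off)
Rs=qR([0.299,.58,.718,-.242]).inv()  # stone axes in tool: world-up at grasp -> stone z
zt=Rs.apply([0,0,1]);
p,r,o=cur();print(p,o['q']); print('stone z now',r.apply(zt),'centre',p+r.apply(off))
R=toolR(-1.7,45)
for c in ([.606,.2435,.125],[.606,.2435,.055],[.606,.2435,.049]):
    t=np.array(c)-R.apply(off); print(t, inc(t,R))
snap('scene','s2.png')
E
```

```text
stone in tool [ 0.00910213  0.         -0.01074408]
[0.56028348 0.09953035 0.19723184] [ 0.15887248  0.46237413 -0.04514841  1.91959023 -0.9025383   1.0712457
  0.67301075]
stone z now [-0.02677186 -0.99963646 -0.0031967 ] centre [0.56023493 0.09838613 0.21126653]
[0.60603444 0.24466052 0.11096661] [42.6, 41.8, 164.4, -0.1, 0.1, 0.2]
[0.60603444 0.24466052 0.04096661] [-6.9, 41.7, 214.0, -0.1, 0.1, 0.2]
[0.60603444 0.24466052 0.03496661] [-11.1, 41.7, 218.2, -0.1, 0.1, 0.2]
```

View pics/s2.png

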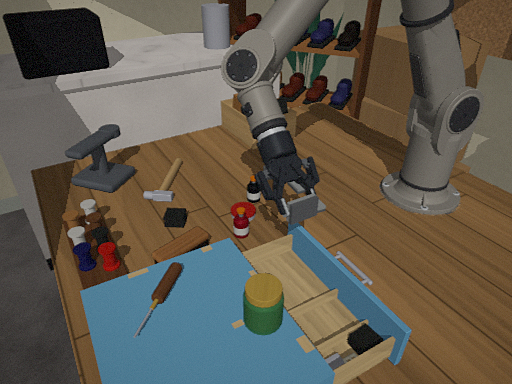

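The stone at (305,207) is held upright, broad face vertical, to the right of the drawer.

step_arm([
  [[-1, 67, 42, 140, 0, 0, 0], [-1, 67, 42, 140, 0, 0, 0], [-1, 67, 42, 140, 0, 0, 0], [-1, 67, 42, 140, 0, 0, 0], [-1, 67, 42, 140, 0, 0, 0], [-1, 43, 42, 164, 0, 0, 0], [-1, 15, 42, 192, 0, 0, 0], [-1, 0, 42, 207, 0, 0, 0], [-1, -5, 42, 212, 0, 0, 0], [-1, -5, 42, 212, 0, 0, 0]],
])

```text
t: 7.27
eef_pos: [0.6049, 0.2458, 0.0426]
tool_rot: [-0.268, 0.662, 0.645, 0.274]
contact_force: [0.6, 0.2, -1.6]
gripper_width: 0.753
grasp_force: 68.2
```

```bash
python3 - <<'E'
from h import *
off=np.array([.0091,0,-.01074]);p,r,o=cur();print('centre',p+r.apply(off),o['contact_force'])
snap('wrist','w4.png')
snap('scene','s3.png')
a=cv2.imread('pics/w4.png');b=cv2.imread('pics/s3.png')[180:372,200:456]
cv2.imwrite('pics/m4.png',np.hstack([cv2.resize(a,(400,300)),cv2.resize(b,(400,300))]))
E
```

```text
centre [0.6048626  0.24460221 0.05660071] [ 0.6318978   0.16869139 -1.57168644]
```

View pics/m4.png

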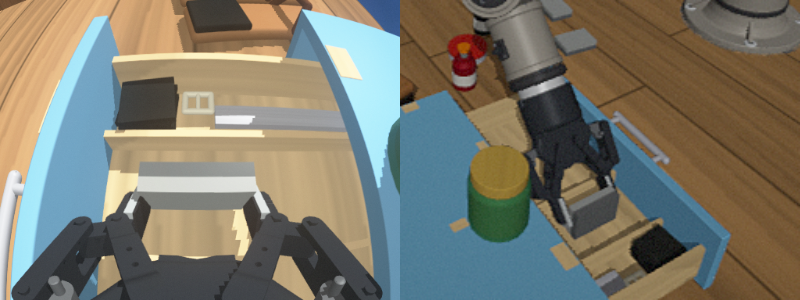

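The stone hangs upright in the middle bay, between the divider and the wide bay. Lowering until it touches the floor.

step_arm([
  [[-1, -2.5, 0, 2.5, 0, 0, 0], [-1, -5, 0, 5, 0, 0, 0], [-1, -6, 0, 6, 0, 0, 0], [-1, -6, 0, 6, 0, 0, 0], [-1, -6, 0, 6, 0, 0, 0]],
])

```text
t: 7.78
eef_pos: [0.6056, 0.2456, 0.0352]
tool_rot: [-0.268, 0.662, 0.644, 0.275]
contact_force: [-0.2, 0.3, -2.0]
gripper_width: 0.751
grasp_force: 68.2
```

step_arm([
  [[-1, -0.7, 0, 0.7, 0, 0, 0], [-1, -1.2, 0, 1.2, 0, 0, 0], [-1, -1.2, 0, 1.2, 0, 0, 0]],
])

```text
t: 8.03
eef_pos: [0.6059, 0.2456, 0.0344]
tool_rot: [-0.268, 0.661, 0.644, 0.275]
contact_force: [-3.0, -2.3, 5.5]
gripper_width: 0.748
grasp_force: 68.9
```

step_arm([
  [[0.62, 0, 0, 0, 0, 0, 0], [0.75, 0, 0, 0, 0, 0, 0], [0.85, 0, 0, 0, 0, 0, 0], [0.95, 0, 0, 0, 0, 0, 0], [0.95, 0, 0, 0, 0, 0, 0], [0.95, 0, 0, -10, 0, 0, 0], [0.95, 0, 0, -30, 0, 0, 0], [0.95, 0, 0, -60, 0, 0, 0], [0.95, 0, 0, -100, 0, 0, 0], [0.95, 0, 0, -130, 0, 0, 0]],
], force=20)

```text
t: 8.87
eef_pos: [0.6033, 0.151, 0.1269]
tool_rot: [-0.267, 0.662, 0.644, 0.274]
contact_force: [0.5, -0.2, -0.5]
gripper_width: 0.975
grasp_force: 0.0
```

```bash
python3 - <<'E'
from h import *
p,r,o=cur();print(p,o['contact_force'])
snap('wrist','w5.png')
snap('scene','s4.png');snap('top','t4.png')
a=cv2.imread('pics/w5.png');b=cv2.imread('pics/t4.png')
cv2.imwrite('pics/m5.png',np.vstack([np.hstack([cv2.resize(a,(400,300)),cv2.resize(cv2.imread('pics/s4.png')[180:372,200:456],(400,300))]),np.hstack([cv2.resize(b[110:230,50:210],(400,300)),cv2.resize(b[120:270,200:400],(400,300))])]))
hsv=cv2.cvtColor(b,cv2.COLOR_BGR2HSV)
m=cv2.inRange(hsv,(5,200,180),(16,255,255));n,_,s,c=cv2.connectedComponentsWithStats(m)
for i in range(1,n):
    if s[i,4]>15: print('orange',s[i],c[i],px('t4.png',*c[i],0.084))
E
```

```text
[0.60330648 0.15096884 0.12688405] [ 0.54497751 -0.19342639 -0.46576716]
```

View pics/m5.png

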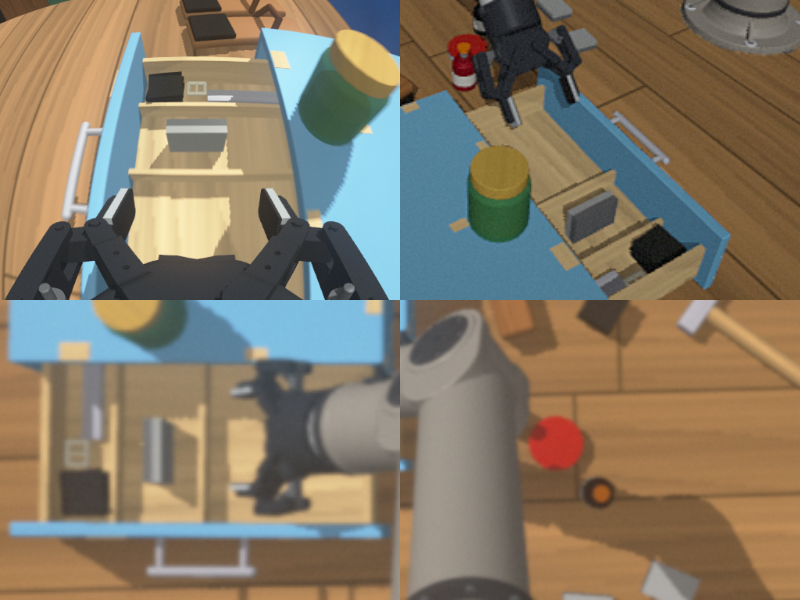

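The stone stands upright on its long edge at the bay centre, around (155,450) in the montage. Next, the bottle caps.

```bash
python3 - <<'E'
from h import *
print(inc([.603,.12,.26],toolR(0,20)));
f=(np.array([.603,.12,.26]),toolR(0,20));print(inc([.473,-.20,.19],toolR(0),f))
print('tin',px('top1.png',278.3,191.5,.022))
E
```

```text
[72.5, -0.6, -115.5, 1.1, -25.0, -1.4]
[-324.6, -130.0, -43.7, 0.0, -20.0, 0.0]
tin [ 0.5398 -0.19    0.022 ]
```

step_arm([
  [[0.95, 72, 0, -115, 1, -25, -1.4], [0.95, 72, 0, -115, 1, -25, -1.4], [0.95, 72, 0, -115, 1, -25, -1.4], [-1, 72, 0, -115, 1, -25, -1.4], [-1, 72, 0, -115, 1, -25, -1.4]],
])

```text
t: 9.43
eef_pos: [0.6045, 0.128, 0.2632]
tool_rot: [-0.121, 0.692, 0.701, 0.125]
contact_force: [1.3, 0.6, -0.4]
gripper_width: 0.72
grasp_force: 0.0
```

step_arm([
  [[-1, -325, -130, -44, 0, -20, 0], [-1, -325, -130, -44, 0, -20, 0], [-1, -325, -130, -44, 0, -20, 0], [-1, -325, -130, -44, 0, -20, 0], [-1, -325, -130, -44, 0, -20, 0], [-1, -325, -130, -44, 0, -20, 0], [-1, -325, -130, -44, 0, -20, 0], [-1, -325, -130, -44, 0, -20, 0], [-1, -325, -130, -44, 0, -20, 0], [-1, -325, -130, -44, 0, -20, 0]],
])

```text
t: 10.27
eef_pos: [0.4692, -0.2021, 0.1851]
tool_rot: [-0.003, 0.708, 0.706, -0.002]
contact_force: [-0.0, -0.3, -0.3]
gripper_width: -0.001
grasp_force: 0.0
```

```bash
python3 - <<'E'
from h import *
p,r,o=cur();print(p,o['q'])
snap('wrist','w6.png');snap('top','t6.png')
for f in('w6.png','t6.png'):
  hsv=cv2.cvtColor(cv2.imread('pics/'+f),cv2.COLOR_BGR2HSV)
  m=cv2.inRange(hsv,(5,190,150),(16,255,255));n,_,s,c=cv2.connectedComponentsWithStats(m)
  for i in range(1,n):
    if s[i,4]>15: print(f,s[i],c[i],px(f,*c[i],0.08,f[0]=='w'))
a=cv2.imread('pics/w6.png');b=cv2.imread('pics/t6.png')
cv2.imwrite('pics/m6.png',np.hstack([cv2.resize(a,(400,300)),cv2.resize(b[120:270,200:400],(400,300))]))
E
```

```text
[ 0.46918941 -0.20205539  0.18508799] [ 0.00399966  0.27100105  0.33284756  2.00435044 -0.11139713  0.89079299
  0.39294285]
t6.png [246 168   9   9  70] [249.95714286 172.05714286] [ 0.5898 -0.1153  0.08  ]
```

View pics/m6.png

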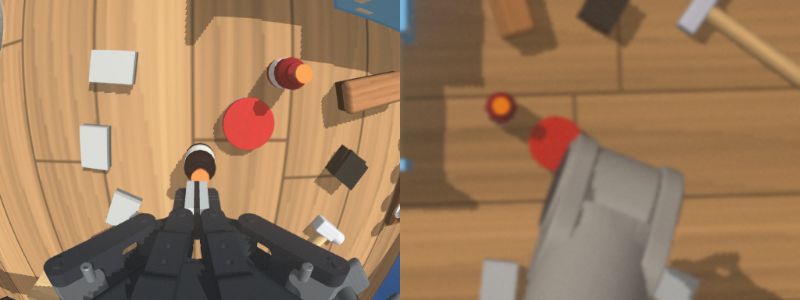

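The wrist view shows the black bottle upright with its cap just ahead of the shut fingers, at (200,176) in the montage. Oxblood is standing at (290,72).

```bash
python3 - <<'E'
from h import *
print(proj('w6.png',[.473,-.2403,.084],True)*[400/512,300/384],proj('w6.png',[.5895,-.1152,.084],True)*[400/512,300/384])
print(inc([.473,-.2403,.1],toolR(0)))
E
```

```text
[200.15625  178.984375] [305.625    72.03125]
[-43.1, 0.8, 85.9, -0.3, -0.2, 0.2]
```

```bash
python3 - <<'E'
from h import *
p,r,o=cur();print(p,r.as_matrix().round(3))
E
```

```text
[ 0.47246181 -0.1974897   0.18598548] [[-0.003  1.    -0.005]
 [ 1.     0.003  0.003]
 [ 0.003 -0.005 -1.   ]]
```

step_arm([
  [[-1, -42, 0.8, 86, -0.2, 0, 0.2], [-1, -42, 0.8, 86, -0.2, 0, 0.2], [-1, -42, 0.8, 86, -0.2, 0, 0.2], [-1, -42, 0.8, 86, -0.2, 0, 0.2], [-1, -42, 0.8, 86, -0.2, 0, 0.2], [-1, -42, 0.8, 86, -0.2, 0, 0.2]],
])

```text
t: 10.87
eef_pos: [0.4758, -0.2385, 0.1024]
tool_rot: [0.001, 0.706, 0.708, 0.002]
contact_force: [1.1, 0.6, 0.3]
gripper_width: -0.002
grasp_force: 0.0
```

```bash
python3 - <<'E'
from h import *
p,r,o=cur();print(p,r.as_matrix().round(3),inc([.473,-.2403,.085],toolR(0)),o['contact_force'])
E
```

```text
[ 0.47577348 -0.23849677  0.10242411] [[-0.002  1.     0.003]
 [ 1.     0.002  0.002]
 [ 0.002  0.003 -1.   ]] [-1.8, -2.8, 17.4, 0.2, -0.1, 0.1] [1.12483416 0.60923616 0.30908959]
```

Now press, in small steps, watching the force.

step_arm([
  [[-1, -1.8, -2.8, 8, 0.2, 0, 0], [-1, -1.8, -2.8, 14, 0.2, 0, 0], [-1, -1.8, -2.8, 18, 0.2, 0, 0], [-1, -1.8, -2.8, 22, 0.2, 0, 0], [-1, -1.8, -2.8, 25, 0.2, 0, 0], [-1, -1.8, -2.8, 27, 0.2, 0, 0], [-1, -1.8, -2.8, 28, 0.2, 0, 0]],
])

```text
t: 11.45
eef_pos: [0.4718, -0.2413, 0.0732]
tool_rot: [-0.001, 0.707, 0.707, 0.0]
contact_force: [-1.0, 1.9, 6.4]
gripper_width: 0.003
grasp_force: 2.9
```

step_arm([
  [[-1, 0, 0, 1, 0, 0, 0], [-1, 0, 0, 2, 0, 0, 0], [-1, 0, 0, 2, 0, 0, 0]],
])

```text
t: 11.7
eef_pos: [0.4721, -0.2416, 0.0721]
tool_rot: [-0.001, 0.707, 0.707, 0.0]
contact_force: [-3.2, 2.4, 12.0]
gripper_width: 0.001
grasp_force: 5.9
```

step_arm([
  [[-1, 0, 0, 1, 0, 0, 0], [-1, 0, 0, 2, 0, 0, 0], [-1, 0, 0, 2, 0, 0, 0]],
])

```text
t: 11.95
eef_pos: [0.4729, -0.242, 0.0719]
tool_rot: [-0.0, 0.707, 0.707, 0.001]
contact_force: [-6.6, 4.6, 30.6]
gripper_width: 0.0
grasp_force: 15.1
```

step_arm([
  [[-1, 0, 0, -5, 0, 0, 0], [-1, 0, 0, -20, 0, 0, 0], [0.4, 0, 0, -50, 0, 0, 0], [0.4, 0, 0, -70, 0, 0, 0], [0.4, 0, 0, -70, 0, 0, 0], [0.4, 0, 0, -70, 0, 0, 0]],
])

```text
t: 12.45
eef_pos: [0.4724, -0.2418, 0.1399]
tool_rot: [-0.0, 0.707, 0.707, 0.0]
contact_force: [-0.9, 0.2, -0.6]
gripper_width: 0.567
grasp_force: 0.0
```

```bash
python3 - <<'E'
from h import *
p,r,o=cur();print(p,o['gripper_width'],o['contact_force'],inc([.473,-.2405,.0],toolR(0)))
snap('wrist','w7.png');snap('scene','s7.png')
a=cv2.imread('pics/w7.png');b=cv2.imread('pics/s7.png')
cv2.imwrite('pics/m7.png',np.hstack([cv2.resize(a,(400,300)),cv2.resize(b[160:250,205:325],(400,300),interpolation=cv2.INTER_CUBIC)]))
print(proj('w7.png',[.473,-.2405,.072],True)*[400/512,300/384],proj('w7.png',[.473,-.2405,.05],True)*[400/512,300/384])
E
```

```text
[ 0.47241272 -0.24181752  0.13994512] 0.5671660078130344 [-0.85505443  0.24143993 -0.57679395] [1.2, 0.5, 139.9, 0.0, -0.1, 0.0]
[196.640625 156.484375] [196.5625 149.375 ]
```

View pics/m7.png

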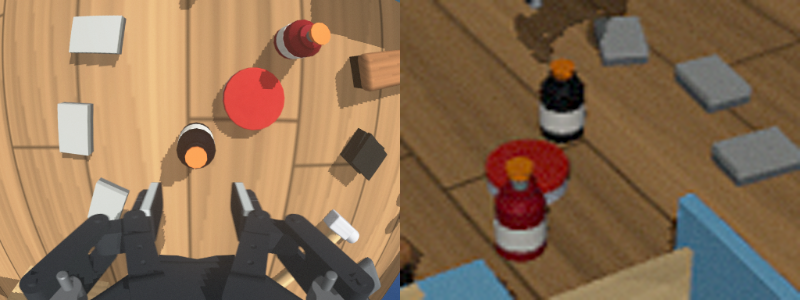

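The black cap is down (196,157), and the bottle stands where predicted. Grasping it.

step_arm([
  [[0.5, 1, 0.5, 20, 0, 0, 0], [0.5, 1, 0.5, 40, 0, 0, 0], [0.5, 1, 0.5, 65, 0, 0, 0], [0.5, 1, 0.5, 90, 0, 0, 0], [0.5, 1, 0.5, 110, 0, 0, 0], [0.5, 1, 0.5, 124, 0, 0, 0], [0.5, 1, 0.5, 124, 0, 0, 0]],
])

```text
t: 13.13
eef_pos: [0.4688, -0.2391, 0.0112]
tool_rot: [-0.005, 0.707, 0.707, -0.002]
contact_force: [-0.3, -0.4, -0.4]
gripper_width: 0.745
grasp_force: 0.0
```

step_arm([
  [[-1, 0, 0, 0, 0, 0, 0], [-1, 0, 0, 0, 0, 0, 0], [-1, 0, 0, 0, 0, 0, 0], [-1, 0, 0, 0, 0, 0, 0], [-1, 0, 0, 0, 0, 0, 0], [-1, 0, 0, 0, 0, 0, 0]],
], force=40)

```text
t: 13.63
eef_pos: [0.4721, -0.2404, 0.0155]
tool_rot: [-0.001, 0.707, 0.707, -0.0]
contact_force: [-0.3, 1.0, -1.6]
gripper_width: 0.482
grasp_force: 40.5
```

step_arm([
  [[-1, 0, 0, -15, 0, 0, 0], [-1, 0, 0, -40, 0, 0, 0], [-1, 0, 0, -80, 0, 0, 0], [-1, 0, 0, -120, 0, 0, 0], [-1, 0, 0, -160, 0, 0, 0], [-1, 0, 0, -180, 0, 0, 0], [-1, 0, 0, -180, 0, 0, 0]],
])

```text
t: 14.22
eef_pos: [0.475, -0.2421, 0.2004]
tool_rot: [0.003, 0.707, 0.707, 0.002]
contact_force: [0.3, -0.8, -1.2]
gripper_width: 0.479
grasp_force: 40.9
```

```bash
python3 - <<'E'
from h import *
f=[.5,-.05,.22];g=[.602,.149,.18]
print(inc(f,toolR(-1.7)),inc(g,toolR(-1.7),(np.array(f),toolR(-1.7))))
E
```

```text
[192.1, 25.1, -19.6, 0.4, 0.1, 1.7] [201.9, 96.1, 40.0, 0.0, 0.0, 0.0]
```

step_arm([
  [[-1, 192, 25, -20, 0.4, 0, 1.7], [-1, 192, 25, -20, 0.4, 0, 1.7], [-1, 192, 25, -20, 0.4, 0, 1.7], [-1, 192, 25, -20, 0.4, 0, 1.7], [-1, 192, 25, -20, 0.4, 0, 1.7], [-1, 192, 25, -20, 0.4, 0, 1.7], [-1, 192, 25, -20, 0.4, 0, 1.7]],
])

```text
t: 14.8
eef_pos: [0.4968, -0.0467, 0.2145]
tool_rot: [-0.004, 0.716, 0.698, -0.003]
contact_force: [-0.5, -1.1, -1.7]
gripper_width: 0.481
grasp_force: 40.9
```

step_arm([
  [[-1, 202, 96, 40, 0, 0, 0], [-1, 202, 96, 40, 0, 0, 0], [-1, 202, 96, 40, 0, 0, 0], [-1, 202, 96, 40, 0, 0, 0], [-1, 202, 96, 40, 0, 0, 0], [-1, 202, 96, 40, 0, 0, 0], [-1, 202, 96, 40, 0, 0, 0], [-1, 202, 96, 40, 0, 0, 0], [-1, 202, 96, 40, 0, 0, 0]],
])

```text
t: 15.55
eef_pos: [0.5984, 0.1475, 0.1739]
tool_rot: [-0.004, 0.718, 0.696, -0.004]
contact_force: [0.4, -0.4, -1.1]
gripper_width: 0.482
grasp_force: 41.0
```

```bash
python3 - <<'E'
from h import *
p,r,o=cur();print(p,o['gripper_width'],inc([.602,.149,.045],toolR(-1.7)))
snap('wrist','w8.png');snap('scene','s8.png')
a=cv2.imread('pics/w8.png');b=cv2.imread('pics/s8.png')
cv2.imwrite('pics/m8.png',np.hstack([cv2.resize(a,(400,300)),cv2.resize(b[160:352,200:456],(400,300),interpolation=cv2.INTER_CUBIC)]))
E
```

```text
[0.59839082 0.14750758 0.1739375 ] 0.4816274977505933 [1.7, 4.9, 128.9, -0.6, 0.0, -0.1]
```

View pics/m8.png

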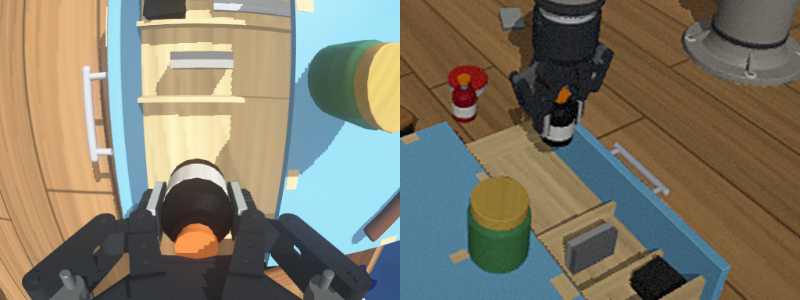

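The black bottle is held upright above the wide bay, and the stone still stands at (200,60). Lowering.

step_arm([
  [[-1, 2, 3, 35, -0.3, 0, 0], [-1, 2, 3, 70, -0.3, 0, 0], [-1, 2, 3, 100, -0.3, 0, 0], [-1, 2, 3, 120, -0.3, 0, 0], [-1, 2, 3, 128, -0.3, 0, 0], [-1, 2, 3, 131, -0.3, 0, 0], [-1, 2, 3, 131, -0.3, 0, 0]],
])

```text
t: 16.23
eef_pos: [0.601, 0.1517, 0.0441]
tool_rot: [-0.002, 0.718, 0.696, -0.001]
contact_force: [0.2, 0.5, -1.7]
gripper_width: 0.48
grasp_force: 41.1
```

step_arm([
  [[-1, 0, 0, 2, 0, 0, 0], [-1, 0, 0, 3, 0, 0, 0], [-1, 0, 0, 3, 0, 0, 0]],
])

```text
t: 16.48
eef_pos: [0.6014, 0.1527, 0.0419]
tool_rot: [-0.001, 0.717, 0.697, 0.0]
contact_force: [-0.4, 0.0, -1.2]
gripper_width: 0.483
grasp_force: 41.1
```

step_arm([
  [[-1, 0, 0, 1.2, 0, 0, 0], [-1, 0, 0, 2.2, 0, 0, 0], [-1, 0, 0, 2.2, 0, 0, 0]],
])

```text
t: 16.73
eef_pos: [0.6012, 0.1528, 0.0393]
tool_rot: [-0.002, 0.717, 0.697, -0.0]
contact_force: [-1.2, -0.2, 4.0]
gripper_width: 0.48
grasp_force: 41.4
```

step_arm([
  [[0.05, 0, 0, 0, 0, 0, 0], [0.2, 0, 0, 0, 0, 0, 0], [0.4, 0, 0, 0, 0, 0, 0], [0.4, 0, 0, 0, 0, 0, 0], [0.4, 0, 0, -10, 0, 0, 0], [0.4, 0, 0, -30, 0, 0, 0], [0.4, 0, 0, -60, 0, 0, 0], [0.4, 0, 0, -100, 0, 0, 0], [-1, 0, 0, -140, 0, 0, 0], [-1, 0, 0, -170, 0, 0, 0]],
], force=20)

```text
t: 17.57
eef_pos: [0.6021, 0.1523, 0.2128]
tool_rot: [-0.001, 0.718, 0.697, 0.001]
contact_force: [0.8, 1.3, 0.1]
gripper_width: 0.427
grasp_force: 0.0
```

```bash
python3 - <<'E'
from h import *
p,r,o=cur();print(p)
f=np.array([.5895,-.1152,.15]);print(inc(f,toolR(0)))
snap('top','t9.png')
hsv=cv2.cvtColor(cv2.imread('pics/t9.png'),cv2.COLOR_BGR2HSV)
m=cv2.inRange(hsv,(5,190,150),(16,255,255));n,_,s,c=cv2.connectedComponentsWithStats(m)
for i in range(1,n):
    if s[i,4]>15: print(s[i],c[i],px('t9.png',*c[i],0.084))
E
```

```text
[0.60208155 0.15228672 0.21275041]
[-267.9, -4.6, 62.1, -0.0, -0.1, -1.7]
[140 166   8   8  49] [143.57142857 169.67346939] [0.6028 0.155  0.084 ]
[246 168   9   9  70] [249.95714286 172.05714286] [ 0.5895 -0.1153  0.084 ]
```

step_arm([
  [[-1, -268, -4.6, 0, 0, 0, -1.7], [-1, -268, -4.6, 0, 0, 0, -1.7], [-1, -268, -4.6, 0, 0, 0, -1.7], [-1, -268, -4.6, 0, 0, 0, -1.7], [-1, -268, -4.6, 20, 0, 0, -1.7], [-1, -268, -4.6, 50, 0, 0, -1.7], [-1, -268, -4.6, 80, 0, 0, -1.7], [-1, -268, -4.6, 105, 0, 0, -1.7], [-1, -268, -4.6, 110, 0, 0, -1.7], [-1, -268, -4.6, 110, 0, 0, -1.7]],
])

```text
t: 18.45
eef_pos: [0.5865, -0.115, 0.0964]
tool_rot: [-0.004, 0.707, 0.707, -0.002]
contact_force: [1.0, -0.6, -0.3]
gripper_width: -0.0
grasp_force: 0.0
```

```bash
python3 - <<'E'
from h import *
p,r,o=cur();print(p,o['contact_force'],inc([.5895,-.1153,.085],toolR(0)))
E
```

```text
[ 0.58647587 -0.11495488  0.09642908] [ 0.99012662 -0.56717455 -0.32614963] [-0.4, 3.1, 11.4, -0.5, -0.1, -0.0]
```

step_arm([
  [[-1, 0, 1.5, 8, 0, 0, 0], [-1, 0, 1.5, 14, 0, 0, 0], [-1, 0, 1.5, 18, 0, 0, 0], [-1, 0, 1.5, 22, 0, 0, 0], [-1, 0, 1.5, 25, 0, 0, 0], [-1, 0, 1.5, 28, 0, 0, 0], [-1, 0, 1.5, 30, 0, 0, 0]],
])

```text
t: 19.03
eef_pos: [0.5929, -0.1142, 0.0718]
tool_rot: [-0.0, 0.706, 0.708, 0.002]
contact_force: [-6.9, 3.2, 36.3]
gripper_width: -0.0
grasp_force: 18.2
```

step_arm([
  [[-1, 0, 0, 1, 0, 0, 0], [-1, 0, 0, 1.5, 0, 0, 0], [-1, 0, 0, 1.5, 0, 0, 0]],
])

```text
t: 19.28
eef_pos: [0.5935, -0.1143, 0.0719]
tool_rot: [0.0, 0.707, 0.708, 0.002]
contact_force: [-5.7, 3.1, 31.2]
gripper_width: 0.001
grasp_force: 15.2
```

Seated: the top is at 71.9 mm under 31 N. Backing off and checking.

step_arm([
  [[-1, 0, 0, -5, 0, 0, 0], [-1, 0, 0, -20, 0, 0, 0], [0.5, 0, 0, -50, 0, 0, 0], [0.5, 0, 0, -72, 0, 0, 0], [0.5, 0, 0, -72, 0, 0, 0], [0.5, 0, 0, -72, 0, 0, 0]],
])

```text
t: 19.78
eef_pos: [0.5915, -0.1149, 0.1407]
tool_rot: [-0.0, 0.707, 0.708, 0.001]
contact_force: [-0.7, 1.0, -0.7]
gripper_width: 0.561
grasp_force: 0.0
```

```bash
python3 - <<'E'
from h import *
p,r,o=cur();print(p,inc([.5895,-.1152,.0155],toolR(0)))
snap('wrist','w10.png')
print(proj('w10.png',[.5895,-.1152,.072],True),proj('w10.png',[.5995,-.1152,.072],True))
hsv=cv2.cvtColor(cv2.imread('pics/w10.png'),cv2.COLOR_BGR2HSV)
m=cv2.inRange(hsv,(8,150,200),(18,255,255));n,_,s,c=cv2.connectedComponentsWithStats(m)
for i in range(1,n):
    if s[i,4]>60: print(s[i],c[i],px('w10.png',*c[i],0.072,True))
E
```

```text
[ 0.59148744 -0.11492261  0.14072824] [-0.5, -2.0, 125.2, 0.0, -0.1, 0.1]
[248.3 202. ] [261.6 202. ]
[232 190  29  28 621] [246.14331723 203.28019324] [ 0.5879 -0.1162  0.072 ]
```

View pics/w10.png

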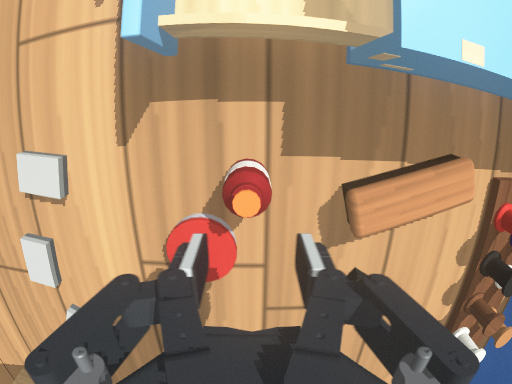

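Oxblood stands at (246,200) with its cap down. The tin (203,247) and brush (410,195) are clear of the finger path.

step_arm([
  [[0.5, -0.5, -2, 20, 0, 0, 0], [0.5, -0.5, -2, 40, 0, 0, 0], [0.5, -0.5, -2, 65, 0, 0, 0], [0.5, -0.5, -2, 90, 0, 0, 0], [0.5, -0.5, -2, 110, 0, 0, 0], [0.5, -0.5, -2, 125, 0, 0, 0], [0.5, -0.5, -2, 125, 0, 0, 0], [0.5, -0.5, -2, 125, 0, 0, 0]],
])

```text
t: 20.5
eef_pos: [0.5862, -0.1153, 0.0123]
tool_rot: [-0.003, 0.707, 0.707, -0.002]
contact_force: [0.5, -0.4, 0.3]
gripper_width: 0.751
grasp_force: 0.0
```

step_arm([
  [[-1, 0, 0, 0, 0, 0, 0], [-1, 0, 0, 0, 0, 0, 0], [-1, 0, 0, 0, 0, 0, 0], [-1, 0, 0, 0, 0, 0, 0], [-1, 0, 0, 0, 0, 0, 0], [-1, 0, 0, 0, 0, 0, 0]],
], force=40)

```text
t: 21.0
eef_pos: [0.5884, -0.1158, 0.0148]
tool_rot: [-0.001, 0.707, 0.707, -0.0]
contact_force: [-0.9, -1.0, 6.3]
gripper_width: 0.48
grasp_force: 41.0
```

step_arm([
  [[-1, 0, 0, -15, 0, 0, 0], [-1, 0, 0, -40, 0, 0, 0], [-1, 0, 0, -80, 0, 0, 0], [-1, 0, 0, -120, 0, 0, 0], [-1, 0, 0, -160, 0, 0, 0], [-1, 0, 0, -170, 0, 0, 0], [-1, 0, 0, -170, 0, 0, 0]],
])

```text
t: 21.58
eef_pos: [0.5904, -0.1163, 0.1874]
tool_rot: [0.001, 0.707, 0.707, 0.002]
contact_force: [0.3, -0.3, -2.9]
gripper_width: 0.479
grasp_force: 41.0
```

```bash
python3 - <<'E'
from h import *
print(cur()[0],inc([.600,.073,.18],toolR(-1.7)))
E
```

```text
[ 0.5903775  -0.11627956  0.18744677] [189.3, 9.6, 7.7, 0.2, -0.1, 1.7]
```

step_arm([
  [[-1, 189, 10, 0, 0.2, 0, 1.7], [-1, 189, 10, 0, 0.2, 0, 1.7], [-1, 189, 10, 0, 0.2, 0, 1.7], [-1, 189, 10, 0, 0.2, 0, 1.7], [-1, 189, 10, 0, 0.2, 0, 1.7], [-1, 189, 10, 0, 0.2, 0, 1.7], [-1, 189, 10, 0, 0.2, 0, 1.7], [-1, 189, 10, 0, 0.2, 0, 1.7]],
])

```text
t: 22.25
eef_pos: [0.5969, 0.072, 0.1819]
tool_rot: [-0.004, 0.718, 0.696, -0.004]
contact_force: [0.3, -1.5, -2.1]
gripper_width: 0.477
grasp_force: 41.0
```

```bash
python3 - <<'E'
from h import *
print(cur()[0],inc([.600,.073,.045],toolR(-1.7)))
E
```

```text
[0.59690392 0.07199513 0.18192627] [1.1, 4.5, 136.9, -0.6, 0.0, -0.0]
```

step_arm([
  [[-1, 1, 2, 35, -0.3, 0, 0], [-1, 1, 2, 70, -0.3, 0, 0], [-1, 1, 2, 100, -0.3, 0, 0], [-1, 1, 2, 125, -0.3, 0, 0], [-1, 1, 2, 135, -0.3, 0, 0], [-1, 1, 2, 139, -0.3, 0, 0], [-1, 1, 2, 141, -0.3, 0, 0], [-1, 1, 2, 141, -0.3, 0, 0]],
])

```text
t: 22.92
eef_pos: [0.6, 0.0736, 0.0437]
tool_rot: [-0.001, 0.718, 0.696, 0.0]
contact_force: [-0.6, 0.1, -1.7]
gripper_width: 0.485
grasp_force: 41.0
```

step_arm([
  [[-1, 0, 0, 1.5, 0, 0, 0], [-1, 0, 0, 2.5, 0, 0, 0], [-1, 0, 0, 2.5, 0, 0, 0]],
])

```text
t: 23.17
eef_pos: [0.5997, 0.0744, 0.0413]
tool_rot: [-0.001, 0.717, 0.697, 0.0]
contact_force: [-0.1, 0.3, -1.4]
gripper_width: 0.48
grasp_force: 41.0
```

step_arm([
  [[-1, 0, 0, 1.2, 0, 0, 0], [-1, 0, 0, 2.4, 0, 0, 0], [-1, 0, 0, 2.4, 0, 0, 0]],
])

```text
t: 23.42
eef_pos: [0.5998, 0.0744, 0.0388]
tool_rot: [-0.001, 0.717, 0.697, 0.0]
contact_force: [0.3, -0.1, 3.4]
gripper_width: 0.481
grasp_force: 41.4
```

step_arm([
  [[0.05, 0, 0, 0, 0, 0, 0], [0.2, 0, 0, 0, 0, 0, 0], [0.4, 0, 0, 0, 0, 0, 0], [0.4, 0, 0, 0, 0, 0, 0], [0.4, 0, 0, -10, 0, 0, 0], [0.4, 0, 0, -30, 0, 0, 0], [0.4, 0, 0, -60, 0, 0, 0], [0.4, 0, 0, -100, 0, 0, 0], [-1, 0, 0, -140, 0, 0, 0], [-1, 0, 0, -180, 0, 0, 0]],
], force=20)

```text
t: 24.25
eef_pos: [0.5991, 0.0737, 0.2205]
tool_rot: [-0.001, 0.718, 0.697, -0.0]
contact_force: [1.4, 1.2, 0.4]
gripper_width: 0.428
grasp_force: 0.0
```

```bash
python3 - <<'E'
from h import *
p,r,o=cur();print(p)
# drawer pull middle ~
print(inc([.43,.19,.22],toolR(90)),inc([.43,.19,.22],toolR(0)))
snap('wrist','w11.png');snap('scene','s11.png');snap('top','t11.png')
a=cv2.imread('pics/w11.png');b=cv2.imread('pics/s11.png');t=cv2.imread('pics/t11.png')
cv2.imwrite('pics/m11.png',np.vstack([np.hstack([cv2.resize(a,(400,300)),cv2.resize(b[160:352,200:456],(400,300))]),np.hstack([cv2.resize(t[110:230,50:210],(400,300)),cv2.resize(t[100:280,200:440],(400,300))])]))
E
```

```text
[0.59906273 0.07370552 0.22047748]
[111.2, -172.4, 1.0, -0.0, -0.2, -91.7] [111.2, -172.4, 1.0, -0.1, -0.1, -1.7]
```

View pics/m11.png

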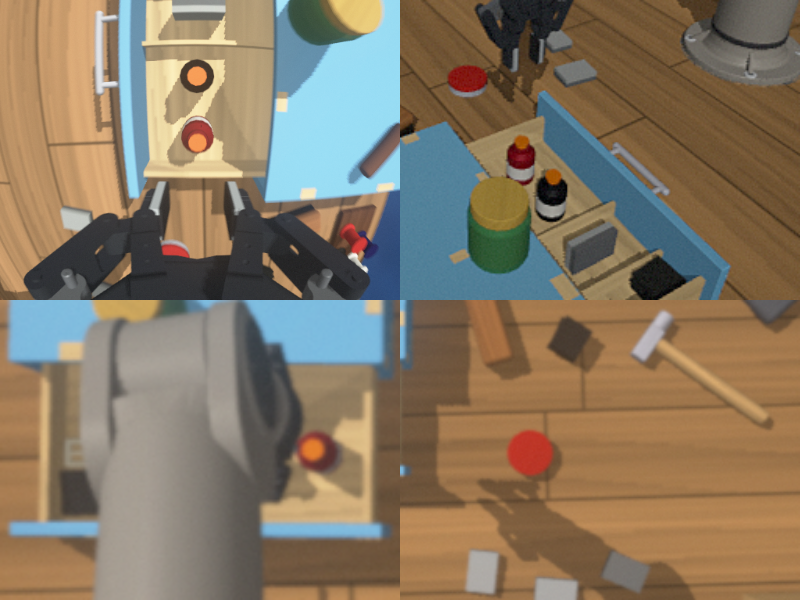

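Both bottles and the stone stand in the drawer, oxblood at (520,160) and black at (551,195) in the scene crop, and the bystanders have not moved. Now the drawer: push the bar from its front side.

step_arm([
  [[-1, 111, -172, 0, 0, 0, -1.7], [-1, 111, -172, 0, 0, 0, -1.7], [-1, 111, -172, 0, 0, 0, -1.7], [-1, 111, -172, 0, 0, 0, -1.7], [-1, 111, -172, 0, 0, 0, -1.7], [-1, 111, -172, 0, 0, 0, -1.7], [-1, 111, -172, 0, 0, 0, -1.7], [-1, 111, -172, 0, 0, 0, -1.7]],
])

```text
t: 25.07
eef_pos: [0.4307, 0.1896, 0.2181]
tool_rot: [-0.001, 0.707, 0.707, -0.001]
contact_force: [0.8, -0.2, 0.3]
gripper_width: 0.002
grasp_force: 0.0
```

```bash
python3 - <<'E'
from h import *
print(cur()[0],inc([.43,.19,.066],toolR(-1.7)))
E
```

```text
[0.43074128 0.18956309 0.21814852] [0.3, -0.4, 152.2, -0.1, -0.0, 1.7]
```

step_arm([
  [[-1, 0, -2, 40, 0, 0, 1.7], [-1, 0, -2, 80, 0, 0, 1.7], [-1, 0, -2, 120, 0, 0, 1.7], [-1, 0, -2, 145, 0, 0, 1.7], [-1, 0, -2, 152, 0, 0, 1.7], [-1, 0, -2, 152, 0, 0, 1.7]],
])

```text
t: 25.57
eef_pos: [0.4281, 0.1884, 0.0647]
tool_rot: [-0.001, 0.718, 0.696, -0.003]
contact_force: [-0.4, 0.4, 1.3]
gripper_width: 0.004
grasp_force: 0.0
```

step_arm([
  [[-1, 0, 4, 0, 0, 0, 0], [-1, 0, 8, 0, 0, 0, 0], [-1, 0, 12, 0, 0, 0, 0], [-1, 0, 16, 0, 0, 0, 0], [-1, 0, 20, 0, 0, 0, 0], [-1, 0, 24, 0, 0, 0, 0], [-1, 0, 28, 0, 0, 0, 0], [-1, 0, 32, 0, 0, 0, 0], [-1, 0, 36, 0, 0, 0, 0], [-1, 0, 40, 0, 0, 0, 0]],
])

```text
t: 26.4
eef_pos: [0.468, 0.189, 0.0663]
tool_rot: [-0.002, 0.717, 0.697, -0.001]
contact_force: [-2.7, 0.7, 2.9]
gripper_width: -0.001
grasp_force: 1.5
```

step_arm([
  [[-1, 0, 5, 0, 0, 0, 0], [-1, 0, 10, 0, 0, 0, 0], [-1, 0, 15, 0, 0, 0, 0], [-1, 0, 20, 0, 0, 0, 0], [-1, 0, 25, 0, 0, 0, 0], [-1, 0, 30, 0, 0, 0, 0], [-1, 0, 35, 0, 0, 0, 0], [-1, 0, 40, 0, 0, 0, 0], [-1, 0, 45, 0, 0, 0, 0], [-1, 0, 50, 0, 0, 0, 0]],
])

```text
t: 27.23
eef_pos: [0.5189, 0.1874, 0.0663]
tool_rot: [-0.001, 0.717, 0.697, -0.0]
contact_force: [-3.0, -0.9, 0.4]
gripper_width: -0.001
grasp_force: 1.4
```

step_arm([
  [[-1, 0, 5, 0, 0, 0, 0], [-1, 0, 10, 0, 0, 0, 0], [-1, 0, 15, 0, 0, 0, 0], [-1, 0, 20, 0, 0, 0, 0], [-1, 0, 25, 0, 0, 0, 0], [-1, 0, 30, 0, 0, 0, 0], [-1, 0, 35, 0, 0, 0, 0], [-1, 0, 40, 0, 0, 0, 0], [-1, 0, 45, 0, 0, 0, 0], [-1, 0, 50, 0, 0, 0, 0]],
])

```text
t: 28.07
eef_pos: [0.569, 0.1859, 0.0662]
tool_rot: [-0.001, 0.717, 0.697, -0.0]
contact_force: [-2.9, -1.7, 2.0]
gripper_width: 0.002
grasp_force: 1.4
```

```bash
python3 - <<'E'
from h import *
print(cur()[0],cur()[2]['contact_force'])
snap('wrist','w12.png');snap('scene','s12.png');snap('top','t12.png')
a=cv2.imread('pics/w12.png');b=cv2.imread('pics/s12.png');t=cv2.imread('pics/t12.png')
cv2.imwrite('pics/m12.png',np.vstack([np.hstack([cv2.resize(a,(400,300)),cv2.resize(b[160:352,200:456],(400,300))]),np.hstack([cv2.resize(t[110:230,50:210],(400,300)),cv2.resize(t[100:280,200:440],(400,300))])]))
E
```

```text
[0.56897485 0.18594952 0.06621294] [-2.85969618 -1.74194591  2.02489276]
```

View pics/m12.png

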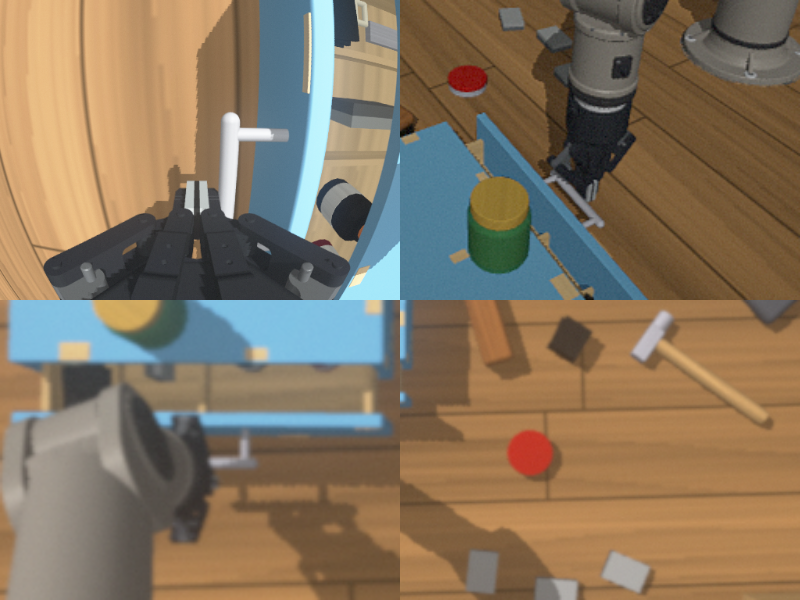

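The drawer is about two-thirds shut, with the bottles and stone still upright and going in under the top. Continuing slowly until it stops.

step_arm([
  [[-1, 0, 3, 0, 0, 0, 0], [-1, 0, 6, 0, 0, 0, 0], [-1, 0, 9, 0, 0, 0, 0], [-1, 0, 12, 0, 0, 0, 0], [-1, 0, 15, 0, 0, 0, 0], [-1, 0, 18, 0, 0, 0, 0], [-1, 0, 21, 0, 0, 0, 0], [-1, 0, 24, 0, 0, 0, 0], [-1, 0, 27, 0, 0, 0, 0], [-1, 0, 30, 0, 0, 0, 0]],
])

```text
t: 29.05
eef_pos: [0.5987, 0.1854, 0.0661]
tool_rot: [-0.001, 0.717, 0.697, -0.0]
contact_force: [-2.8, 2.2, 1.0]
gripper_width: 0.0
grasp_force: 1.4
```

step_arm([
  [[-1, 0, 2, 0, 0, 0, 0], [-1, 0, 4, 0, 0, 0, 0], [-1, 0, 6, 0, 0, 0, 0], [-1, 0, 8, 0, 0, 0, 0], [-1, 0, 9, 0, 0, 0, 0], [-1, 0, 10, 0, 0, 0, 0]],
])

```text
t: 29.55
eef_pos: [0.6085, 0.1849, 0.0661]
tool_rot: [-0.001, 0.717, 0.697, -0.0]
contact_force: [-2.5, 2.2, 0.2]
gripper_width: 0.002
grasp_force: 1.3
```

step_arm([
  [[-1, 0, 1, 0, 0, 0, 0], [-1, 0, 2, 0, 0, 0, 0], [-1, 0, 3, 0, 0, 0, 0], [-1, 0, 4, 0, 0, 0, 0], [-1, 0, 5, 0, 0, 0, 0]],
])

```text
t: 29.97
eef_pos: [0.6135, 0.1847, 0.0661]
tool_rot: [-0.001, 0.717, 0.697, -0.0]
contact_force: [-3.4, 1.7, 0.1]
gripper_width: -0.002
grasp_force: 1.3
```

step_arm([
  [[-1, 0, 1, 0, 0, 0, 0], [-1, 0, 2, 0, 0, 0, 0], [-1, 0, 3, 0, 0, 0, 0]],
])

```text
t: 30.22
eef_pos: [0.6165, 0.1846, 0.0661]
tool_rot: [-0.001, 0.717, 0.697, -0.0]
contact_force: [-2.7, 0.2, 0.8]
gripper_width: -0.001
grasp_force: 1.3
```

step_arm([
  [[-1, 0, 1, 0, 0, 0, 0], [-1, 0, 2, 0, 0, 0, 0], [-1, 0, 3, 0, 0, 0, 0], [-1, 0, 4, 0, 0, 0, 0]],
])

```text
t: 30.55
eef_pos: [0.6204, 0.1845, 0.0661]
tool_rot: [-0.001, 0.717, 0.697, -0.0]
contact_force: [-5.7, 1.9, 1.9]
gripper_width: 0.0
grasp_force: 3.0
```

step_arm([
  [[-1, 0, 1, 0, 0, 0, 0], [-1, 0, 2, 0, 0, 0, 0], [-1, 0, 3, 0, 0, 0, 0]],
])

```text
t: 30.8
eef_pos: [0.6206, 0.1845, 0.0659]
tool_rot: [-0.003, 0.717, 0.697, -0.003]
contact_force: [-14.4, 0.1, 10.9]
gripper_width: -0.001
grasp_force: 7.3
```

It stops at TCP x = 0.6206 with the force rising, which is about where I expect it to be shut. Backing off, then a final look.

step_arm([
  [[-1, 0, -5, 0, 0, 0, 0], [-1, 0, -20, 0, 0, 0, 0], [-1, 0, -50, 0, 0, 0, 0], [-1, 0, -80, 0, 0, 0, 0], [-1, 0, -80, -40, 0, 0, 0], [-1, 0, -80, -80, 0, 0, 0], [-1, -60, -100, -120, 0, 0, 0], [-1, -120, -120, -140, 0, 0, 0], [-1, -160, -120, -140, 0, 0, 0], [-1, -200, -120, -140, 0, 0, 0]],
])

```text
t: 31.63
eef_pos: [0.505, 0.0354, 0.2016]
tool_rot: [0.0, 0.717, 0.697, 0.002]
contact_force: [1.3, -1.1, 0.1]
gripper_width: 0.004
grasp_force: 0.0
```

step_arm([
  [[-1, -40, 0, 0, 0, 0, 0], [-1, -80, 0, 0, 0, 0, 0], [-1, -120, 0, 0, 0, 0, 0], [-1, -150, 0, 0, 0, 0, 0], [-1, -150, 0, 0, 0, 0, 0]],
])

```text
t: 32.05
eef_pos: [0.4996, -0.1216, 0.2002]
tool_rot: [0.001, 0.721, 0.693, -0.001]
contact_force: [0.2, 0.3, -0.2]
gripper_width: 0.001
grasp_force: 0.0
```

```bash
python3 - <<'E'
from h import *
snap('scene','s13.png');snap('top','t13.png')
b=cv2.imread('pics/s13.png');t=cv2.imread('pics/t13.png')
cv2.imwrite('pics/m13.png',np.hstack([cv2.resize(t[110:170,45:215],(800,282),interpolation=cv2.INTER_CUBIC)]+[]) )
x=cv2.resize(t[110:170,45:215],(800,282),interpolation=cv2.INTER_CUBIC)
y=np.hstack([cv2.resize(b,(400,300)),cv2.resize(t,(400,300))])
cv2.imwrite('pics/m13.png',np.vstack([x,y]))
# expected shut panel front edge: cabinet front +-14mm
for yy in (.02,.19,.35):
    xf=.6836+(yy+.0015)*.0315; print(proj('t13.png',[xf,yy,.114]),proj('t13.png',[xf-.014,yy,.106]),t[int(proj('t13.png',[xf,yy,.11])[1])-4:int(proj('t13.png',[xf,yy,.11])[1])+12,int(proj('t13.png',[xf,yy,.11])[0]),0])
E
```

```text
[194.5 134.6] [195.  140.6] [219 220 219 218 207 157 155 187 214 218 201 137 101 106 109 104]
[125.9 134.2] [126.9 140.3] [147 148 148 147 137 132 143 147 149 146 138 117 111 109 108 101]
[ 61.2 133.8] [ 62.6 139.9] [218 219 218 209 170 144 164 208 216 203 153 112  97  82  82  81]
```

View pics/m13.png

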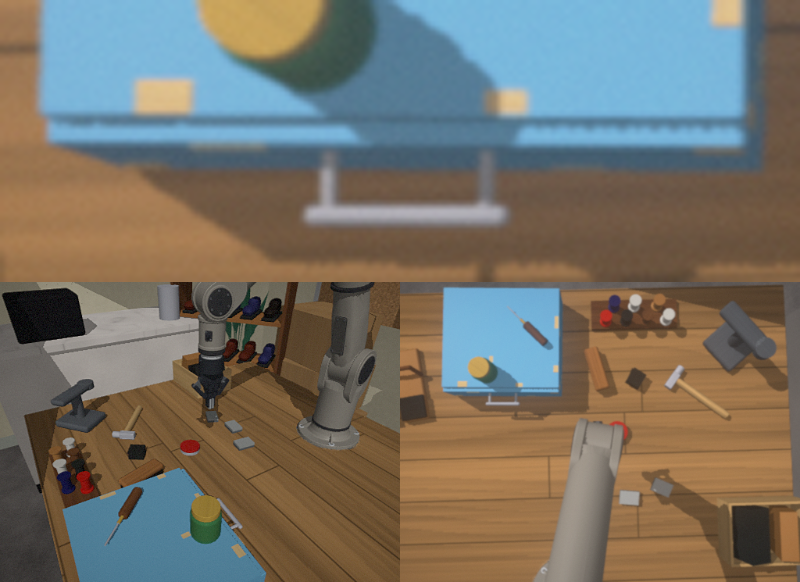

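The front panel is flush: its outer edge is at row 140-141, against 140.3 expected when shut. The jar and bystanders are unmoved. Handing in.

```bash
python3 -c "
from station import bot
print(bot.hand_in())"
```

```text
the job is handed in; nothing more can be done
None
```

I handed the job in at about 32 s of robot time: both bottles present (black and oxblood) are capped and stood in the right-hand bay, the whetstone is on its long narrow edge in the middle bay, and the drawer is pushed to its stop; everything inside was upright when last seen with the drawer about two-thirds shut, and nothing else was moved.

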